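Hold a set-screw collar on the flat of a welding turntable spindle

ROBOT

A 6-joint arm with a two-finger parallel gripper is mounted at the origin on the work surface. World frame = base frame: x ahead of the robot, y to its left, z up, the work surface at z = 0. Lengths are in m, angles in degrees, forces in N, time in s.
With the tool pointing down it reaches from about 0.375 to 0.9 m from the base axis. Payload 3.1 kg.
Tool frame: the origin (TCP) lies on the centre line of the jaws, within the pads' length; the fingertips stand finger_overhang ahead of it and the grasp point (between the pads) lies 5 mm behind it (finger_overhang is the distance from the TCP to the fingertips, in m); z points along the fingers, y is the line along which they close (so a half turn about z gives the same grasp; the last joint's range is limited). The gripper opens to 87 mm and grips with 3 to 60 N. Pads are 19 mm wide; open, the fingers measure 117 mm over their backs; the gripper's body (75 mm by 190 mm) begins 51 mm behind the grasp point.
Start: joints at [-80.529, 30.224, 82.088, -0, 67.689, -10.227], TCP at [0.211, -0.588, 0.237] pointing down, gripper open.
Joint ranges: [-176.69, 176.69], [-43.24, 126.21], [12.49, 139.97], [-82, 262], [0, 151.66], [-163.58, 163.58]. Speed limits (degrees/s): [159.86, 159.86, 180, 180, 180, 180].

INTERFACE

Orientations are given as a 3x3 rotation matrix whose columns are the frame's x, y, z axes.
In Python, from rig import read_state, capture, calibration, hand_in, finger_overhang gives the robot as it stands.
- The arm moves only by the tool send_rows, never from a script. Its argument "plan" is a list of rows, each a list of 5 numbers: the closure in counts, from 0 (fully open) to 255 (shut), then the shift along the tool's x, y, z in m, then the turn about the tool's z in rad. A call has 1 to 20 rows; each row shifts and turns the commanded pose from where the row before left it, along the tool's axes as they then stand; what a row does not reach is not made up. A row lasts 1/12 s, in which the tool goes at most 41.7 mm and 7.16 degrees, less where a joint would pass 70% of its speed; a pose out of reach is approached as far as the arm can. A call is refused whole if a number of a shift passes 0.0417 or a number of a turn 0.125, either way. A call with a gripper value outside its range is refused whole. The fingers move at their own pace and stop on an object; the grip force is fixed at half the most. Time passes only in rows, so rows that do not move let the fingers close. It gives the time, the measured TCP pose, the force, the opening and the grip force at its end, in the units of the state.
- read_state(): the state, without advancing time (a new reading comes with each control period).
- capture(name): name is "side" or "top" or "wrist"; returns (picture, depth): 420x560x3 uint8, blue, green, red; 420x560 float32, m along the optical axis (not along the pixel's ray), 0 where there is no reading.
- calibration(name): a dict with "fx", "fy", "cx", "cy" (pixels), "xyz" and "rotation" of the camera in the world. Camera axes: x right, y down, z forward; pixel columns grow to the right and rows downward; lengths in m; the calibration is good to about 2 mm. A picture is of the moment at which its call begins: read the wrist's pose just before it. calibration takes no time and is no camera call; for the wrist camera it gives the pose at the moment of the call.
- hand_in(): hands the job in; it is judged then, once.
The state is a dict: "time_s": time; "joint_positions": joint angles; "qvel": joint speeds; "tau": joint torques, N m; "position": TCP position; "tcp_rot": TCP orientation; "force": force on the tool from outside, world axes, zero at the start; "moment": the same for the moment, N m; "opening": opening from 0.0 (shut) to 1.0 (fully open); "grasp_force": force on a finger pad.
Only numpy, scipy, OpenCV 4.12 (cv2) and the standard library are available. Lean on these libraries where they do the work, as an engineer would, in place of code of your own. Each camera call takes 0.05 s, during which the arm holds its last target. There are 200 camera calls.

TASK

Slip the steel collar with the set screw over the turntable drive's upright spindle and let it rest on the bearing; then pinch the bare spindle end across its milled flat and turn it until that flat faces the key hole in the cheek plate. Then take hold of the collar again, raise it level onto the flat until its set screw points straight at the key hole, and finish while still holding it there, clear of the bearing, so that a mate can run the screw in with a key through the hole. Leave the other loose parts on the bench alone.

Things in the scene. Friction and masses are not known exactly. Their poses are not given: they have to be found in the camera images.
- stand: The turntable drive, fixed to the bench: grey gear housing (top 57 mm) on an aluminium foot 185 x 150 mm; a motor sticks out to +y, as far as 155 mm, top 63 mm. An upright steel spindle stands on it, and beside that an upright aluminium cheek plate. Origin on the spindle's axis at bench level; z up; +x points from the spindle to the cheek plate.
- bearing_face (a point): Centre of the bearing face (36 mm diameter, 75 mm above the bench) on which the collar rests; the bearing flange round it has 70 mm diameter, top 65 mm. The spindle rises from it: 20 mm diameter, chamfered end, top 131 mm above the bench.
- key_hole (a point): Centre of the key hole (14 mm diameter, level, pointing at the spindle) at the cheek plate's inner face: 72 mm from the spindle's axis along the stand's +x, 115 mm above the bench. The plate is 10 mm thick, 90 mm wide, its top 135 mm above the bench. Axes as the stand's.
- spindle_flat (a point): The flat milled on one side of the spindle's end, 16.7 mm wide, from 97 mm above the bench to the spindle's top. It turns with the spindle. Origin in the middle of its surface, 5.5 mm from the spindle's axis, 113 mm above the bench; x points squarely out of the flat; z up. Fingers closed squarely across the flat read about 15.5 mm, on the round 20 mm.
- spindle (a joint): Turn of the spindle, rad, anticlockwise from above; 0 (or 6.28) with the flat facing the key hole. No end stops; about 0.15 N m of drag, so it stays where it is left. It starts at least 0.9 rad away from the key hole.
- collar: The collar: plain steel ring, 44 mm outer diameter, 21.6 mm bore, 16 mm high, 150 g (may vary by 30 per cent), with a socket-head set screw sticking out of its side. It lies flat on the bench at the start. Origin in the centre of its underside; z up; x points from its axis to the screw. The screw is backed off, so it does not reach into the bore.
- collar_screw (a point): Outer end of the collar's set screw (head 11 mm diameter, sticking out 8 mm): 30 mm from the collar's axis along its x, 8 mm above its underside. Axes as the collar's.
- spacer: Bystander: plain aluminium spacer tube, 50 mm outer diameter, 33 mm bore, 32 mm high, no screw. Origin in the centre of its underside.
- star_knob: Bystander: black star knob about 44 mm wide and 14 mm high with an 8 mm stud standing up to 44 mm. Origin in the centre of its underside.
- hex_key: Bystander: steel L-shaped hex key lying flat, 7 mm thick, 140 mm long arm along its x, 35 mm short arm. Origin under the middle of the long arm.
There are look-alikes about, which are no part of the job. Of the things that look like the collar, the middle-sized one is meant.

How it is judged (in metres and radians):
On the way, in this order (a step that is already met when the one before it is completed fails the run):
1. the collar is over the spindle and rests on the bearing (horizontal distance between collar and stand below 0.004 m and z of collar in the frame of stand between 0.07 and 0.079 m and angle between collar's own z axis and vertical below 0.12 rad and contact force between the fingers and collar below 0.1 N), for 0.1 s.
2. the fingers pinch the spindle across its flat, and the flat faces the key hole (angle between the x axis of spindle_flat and the x axis of stand, either way round below 0.18 rad and x of spindle_flat in the frame of stand above 0 m and contact force between the fingers and spindle_c2 above 3 N), for 0.2 s.
At the end, for the whole second after the job is handed in: The robot still grips the collar and holds it still round the spindle (axis within 4 mm), level within 7 degrees, screw towards the key hole and within 5.5 mm sideways and 5 mm in height of its axis, clear of the bearing; the flat faces the key hole within 10 degrees (angle between the x axis of spindle_flat and the x axis of stand, either way round below 0.18 rad and x of spindle_flat in the frame of stand above 0 m and horizontal distance between collar and stand below 0.004 m and y of collar_screw in the frame of stand between -0.0055 and 0.0055 m and z of collar_screw in the frame of stand between 0.11 and 0.12 m and x of collar_screw in the frame of stand above 0.02 m and angle between collar's own z axis and vertical below 0.12 rad and contact force between the fingers and collar above 3 N and linear speed of collar below 0.01 m/s); the arm keeps its last pose, push and grip.
It fails at once if the spacer is pushed more than 30 mm from its place (distance of spacer from where it was at the start of the episode above 0.03 m).
It fails at once if the star knob is pushed more than 30 mm from its place (distance of star_knob from where it was at the start of the episode above 0.03 m).
It fails at once if the hex key is pushed more than 30 mm from its place (distance of hex_key from where it was at the start of the episode above 0.03 m).
It also fails if it takes over 67 s, if anything falls off the work surface, if the arm or the gripper's body presses on something with over 40 N, if the wrist force passes 120 N, or if a joint passes its speed limit or range.

## Working session

There is one attempt and no reset: what is moved stays moved. The work goes in short steps, Python scripts to look and compute and a tool call to move; the robot and the scene stay as the last step left them, time stands still between calls to the robot, and variables do not carry over. Pictures are saved under pics/ and viewed, at most 10 in all, crops included, and the job is handed in when it is done.

Besides the shell and the picture viewer there is one more tool, called after "Request:" as name([rows], argument=value, ...), one row to a line, values as JSON. send_rows: Moves the arm, as the interface text tells. Its arguments: {"type":"object","properties":{"plan":{"type":"array","items":{"type":"array","items":{"type":"number"}}}},"required":["plan"]}

```bash
mkdir -p pics
cat > h.py <<'E'
import numpy as np,cv2
from rig import *
def cap(n,f=None):
    c=calibration(n); p,d=capture(n)
    if f: cv2.imwrite('pics/'+f,p)
    return p,d,c
def world(c,u,v,d):
    r=np.stack([(np.asarray(u)-c['cx'])/c['fx'],(np.asarray(v)-c['cy'])/c['fy'],np.ones_like(np.asarray(u,float))],-1)*np.asarray(d)[...,None]
    return r@np.array(c['rotation']).T+np.array(c['xyz'])
def cloud(c,d):
    v,u=np.indices(d.shape); return world(c,u,v,d)
def ray(c,u,v,z):
    o=np.array(c['xyz']);w=world(c,u,v,np.float64(1))-o
    return o+w*(z-o[2])/w[2]
E
python3 - <<'E'
from h import *
s=read_state();print(s,finger_overhang)
for n in('top','side'):
    p,d,c=cap(n,n+'0.png');print(n,c)
    np.savez(n+'0.npz',p=p,d=d)
E
```

```text
{'time_s': 0.0, 'joint_positions': array([-8.05312455e+01,  3.02762498e+01,  8.21575511e+01, -1.41349739e-03,
        6.76891253e+01, -1.02284470e+01]), 'qvel': array([ 0.0849113 , -0.03157936, -0.03759894, -0.01751447,  0.02834239,
        0.05406706]), 'tau': array([-1.11276433e-03, -4.40045643e+01, -1.76593173e+01,  6.34008832e-02,
        5.82415354e-02, -1.63677792e-04]), 'position': array([ 0.21054613, -0.58771107,  0.23559427]), 'tcp_rot': array([[ 9.41483911e-01,  3.37057717e-01, -3.75462065e-04],
       [ 3.37057736e-01, -9.41481609e-01,  2.11247849e-03],
       [ 3.58536548e-04, -2.11541690e-03, -9.99997698e-01]]), 'force': array([-0.14723418, -0.10970994, -0.55790684]), 'moment': array([ 0.0105167 , -0.01137935, -0.0450941 ]), 'grasp_force': 0.0, 'opening': 1.0005176847894588} 0.014
top {'fx': 433.79494697128115, 'fy': 433.79494697128115, 'cx': 288.5641621082942, 'cy': 208.07226846932767, 'xyz': array([0.40410835, 0.00854759, 0.89702611]), 'rotation': array([[-0.01923136, -0.98909371,  0.14602668],
       [-0.99908591,  0.02458823,  0.03496817],
       [-0.03817734, -0.14522071, -0.98866245]])}
side {'fx': 426.1376571050326, 'fy': 426.1376571050326, 'cx': 274.0661855422898, 'cy': 213.3376008450414, 'xyz': array([0.18636901, 0.79777572, 0.58721998]), 'rotation': array([[-0.91418535, -0.21280716,  0.34493226],
       [-0.40513085,  0.45549027, -0.79271534],
       [ 0.01158221, -0.86443145, -0.50261727]])}
```

View pics/top0.png

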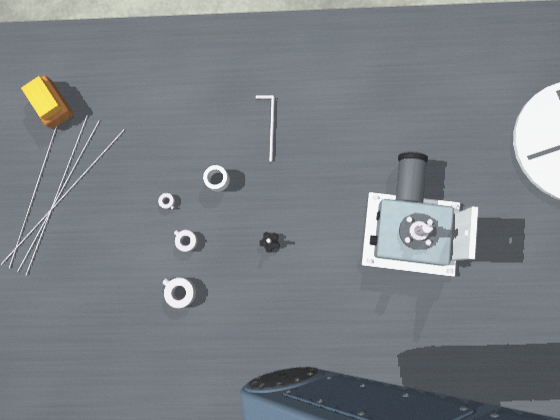

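View pics/side0.png

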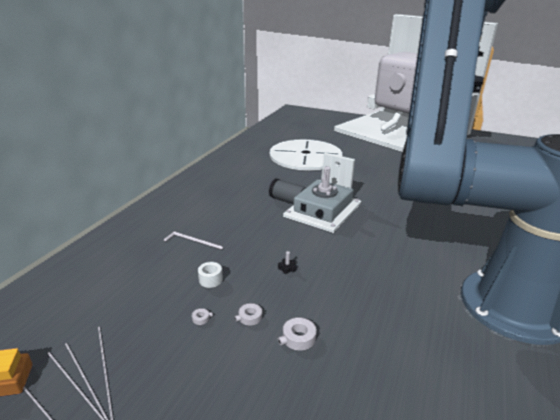

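The top view shows three look-alike collars: small (167,201), middle (186,241) and large (179,292). The spacer is at (216,179), the knob at (270,242), and the stand's spindle at about (422,230) with the cheek plate to its right at (465,232). The side view agrees with this.

Run:
```python
from h import *
c=calibration('top');z=np.load('top0.npz');p,d=z['p'],z['d']
W=cloud(c,d)
for n,u,v,r in(('small',167,201,16),('mid',186,241,17),('large',179,292,22),('spacer',216,179,20),('knob',268,242,14)):
    w=W[v-r:v+r,u-r:u+r].reshape(-1,3);b=p[v-r:v+r,u-r:u+r].reshape(-1,3)
    m=(w[:,2]>.009) if n!='knob' else (w[:,2]>.006)
    q=w[m]; 
    t=q[q[:,2]>np.percentile(q[:,2],90)-.004]
    print(n,len(q),np.percentile(q[:,2],[5,50,95]).round(4),cv2.minEnclosingCircle(t[:,:2].astype(np.float32)))
# stand
R=W[140:290,350:500].reshape(-1,3)
for lo,hi in((.002,.03),(.05,.06),(.062,.068),(.072,.078),(.08,.129),(.129,.133),(.133,.14)):
    q=R[(R[:,2]>lo)&(R[:,2]<hi)]
    print(lo,hi,len(q),cv2.minAreaRect(q[:,:2].astype(np.float32)) if len(q)>3 else '')
q=R[(R[:,2]>.115)]
for x in q[::12]: print(x.round(4),end=' ')
# screw mid
m=cv2.inRange(cv2.cvtColor(p,cv2.COLOR_BGR2GRAY)[215:265,160:212],140,255)
print();print('\n'.join(''.join('#' if a else '.' for a in r) for r in m))
```

```text
small 159 [0.0099 0.0126 0.0162] ((0.48548704385757446, 0.15853846073150635), 0.1707451194524765)
mid 318 [0.0123 0.0164 0.0193] ((0.4737550914287567, 0.254851371049881), 0.024402068927884102)
large 646 [0.0143 0.0221 0.0252] ((0.38245028257369995, 0.15033511817455292), 0.1435321718454361)
spacer 376 [0.0131 0.0321 0.0357] ((0.5117092132568359, 0.10600291937589645), 0.14527396857738495)
knob 281 [0.0116 0.015  0.0425] ((0.44415682554244995, 0.049783822149038315), 0.05758310854434967)
0.002 0.03 5408 ((0.5188024044036865, -0.24184037744998932), (0.3121185600757599, 0.311637282371521), 88.14482116699219)
0.05 0.06 3837 ((0.523468017578125, -0.2156466245651245), (0.15215110778808594, 0.21294954419136047), 82.88822174072266)
0.062 0.068 839 ((0.5258713960647583, -0.22853577136993408), (0.11153091490268707, 0.20851567387580872), 88.7369155883789)
0.072 0.078 231 ((0.4728713631629944, -0.23112089931964874), (0.09667371958494186, 0.08887447416782379), 81.71470642089844)
0.08 0.129 571 ((0.46770191192626953, -0.2396364063024521), (0.08762287348508835, 0.09053105860948563), 87.40103149414062)
[... 3711 characters left out ...]
...........
....................................................
....................................................
....................................................
....................................................
....................................................
....................................................
....................................................
....................................................
....................................................
....................................................
....................................................
....................................................
....................................................
```

```bash
cat >> h.py <<'E'
def tool(x,y,z=None,yawy=None):
    s=read_state();R=np.array(s['tcp_rot']);P=np.array(s['position'])
    t=np.array([x,y,P[2] if z is None else z])-P
    print('pos',P.round(4),'shift',(R.T@t).round(4),'yawy',np.degrees(np.arctan2(R[1,1],R[0,1])).round(2),'j1,j6',s['joint_positions'][[0,5]].round(1),'t',s['time_s'],'op',s['opening'],'F',np.round(s['force'],1),'gf',s['grasp_force'])
    if yawy is not None: print('turn',((R[1,1]*0+np.arctan2(R[1,1],R[0,1])-np.radians(yawy)+np.pi)%(2*np.pi)-np.pi).round(4))
E
python3 - <<'E'
from h import *
c=calibration('wrist');s=read_state();R=s['tcp_rot']
print(R.T@(c['xyz']-s['position']),R.T@c['rotation'],c['fx'],c['cx'],c['cy'])
tool(.474,-.207)
E
```

```text
[ 0.07213002  0.00070616 -0.14860399] [[ 3.11051121e-04 -9.64728655e-01 -2.63246130e-01]
 [ 9.99999457e-01  3.82730698e-05  1.04133658e-03]
 [-9.94532003e-04 -2.63246311e-01  9.64728143e-01]] 294.0543974495058 275.87017193476476 213.39492370587524
pos [ 0.2106 -0.5878  0.2357] shift [ 0.3763 -0.2697  0.0007] yawy -70.3 j1,j6 [-80.5 -10.2] t 0.1 op 1.0042420859461527 F [-0.3 -0.3  0.5] gf 0.0
```

Request:
send_rows([
  [0, 0.028, -0.0225, -0.005, 0],
  [0, 0.028, -0.0225, -0.005, 0],
  [0, 0.028, -0.0225, -0.005, 0],
  [0, 0.028, -0.0225, -0.005, 0],
  [0, 0.028, -0.0225, -0.005, 0],
  [0, 0.028, -0.0225, -0.005, 0],
  [0, 0.028, -0.0225, -0.005, 0],
  [0, 0.028, -0.0225, -0.005, 0],
  [0, 0.028, -0.0225, -0.005, 0],
  [0, 0.028, -0.0225, -0.005, 0],
  [0, 0.028, -0.0225, -0.005, 0],
  [0, 0.028, -0.0225, -0.005, 0],
  [0, 0, 0, 0, 0],
  [0, 0, 0, 0, 0],
  [0, 0, 0, 0, 0],
])

```text
time_s: 1.35
position: [0.4358, -0.221, 0.2963]
tcp_rot: [[0.941, 0.338, -0.001], [0.338, -0.941, -0.0], [-0.001, -0.0, -1.0]]
force: [-0.4, -1.1, -0.4]
opening: 1.004
grasp_force: 0.0
```

Run:
```python
from h import *
p,d,c=cap('wrist','w1.png');np.savez('w1.npz',p=p,d=d,**{k:c[k] for k in c})
tool(.474,-.207)
```

```text
pos [ 0.4355 -0.2216  0.2962] shift [ 0.0412 -0.0008 -0.    ] yawy -70.34 j1,j6 [-40.1  30.3] t 1.4 op 0.9989160711989012 F [-1.1 -1.   0.2] gf 0.0
```

View pics/w1.png

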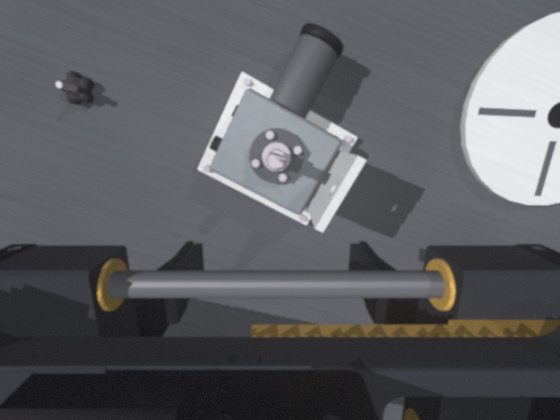

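The wrist view shows the stand with its spindle end at about (277,157), the plate at lower right and the motor at the top. I'll zoom in on the spindle.

Run:
```python
from h import *
z=np.load('w1.npz');p,d=z['p'],z['d'];c={k:z[k] for k in('fx','fy','cx','cy','xyz','rotation')}
cv2.imwrite('pics/w1c.png',cv2.resize(p[120:250,230:400],None,fx=4.5,fy=4.5,interpolation=cv2.INTER_CUBIC))
W=cloud(c,d);R=W[60:240,190:380].reshape(-1,3);R=R[np.hypot(R[:,0]-.474,R[:,1]+.207)<.13]
q=R[(R[:,2]>.128)&(np.hypot(R[:,0]-.474,R[:,1]+.207)<.03)];print('spindle',len(q),q.mean(0),cv2.minEnclosingCircle(q[:,:2].astype(np.float32)))
q=R[(R[:,2]>.131)&(np.hypot(R[:,0]-.474,R[:,1]+.207)>.05)];print('plate',len(q),q.mean(0),cv2.minAreaRect(q[:,:2].astype(np.float32)))
q=R[(R[:,2]>.054)&(R[:,2]<.061)&(np.hypot(R[:,0]-.474,R[:,1]+.207)<.1)];print('house',cv2.minAreaRect(q[:,:2].astype(np.float32)))
q=R[(R[:,2]>.062)&(R[:,2]<.070)&(np.hypot(R[:,0]-.474,R[:,1]+.207)<.045)];print('flange',cv2.minEnclosingCircle(q[:,:2].astype(np.float32)))
```

```text
spindle 231 [ 0.47597315 -0.20695729  0.13092037] ((0.4773009419441223, -0.20699383318424225), 0.010031314566731453)
plate 858 [ 0.46793393 -0.28286663  0.13532202] ((0.4663112759590149, -0.2831314206123352), (0.010574262589216232, 0.09008906781673431), 81.87108612060547)
house ((0.49672266840934753, -0.21035008132457733), (0.14351050555706024, 0.15385904908180237), 81.94049072265625)
flange ((0.477281391620636, -0.20708587765693665), 0.034894976764917374)
```

View pics/w1c.png

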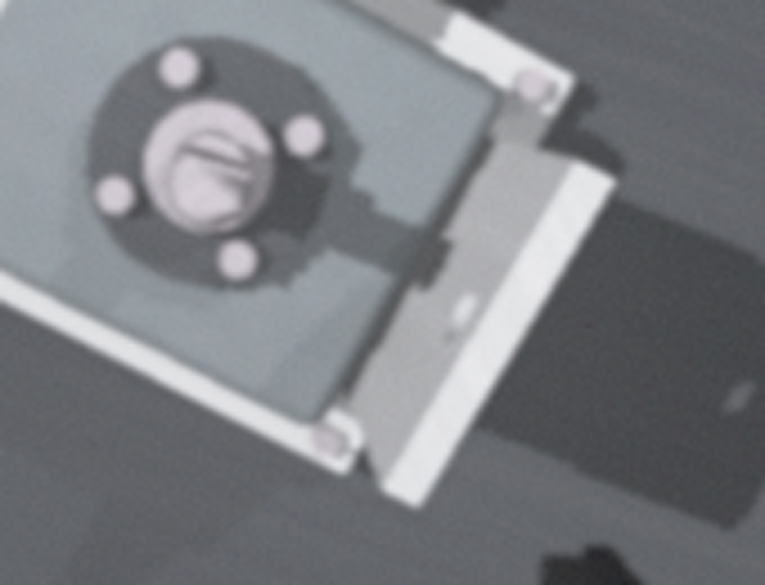

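Spindle axis is at (0.4773,-0.2070), stand yaw is about -98.1°, and the flat faces about -3° in the world. Next I go to the collar.

Request:
send_rows([
  [0, 0.0151, -0.0302, 0.0037, 0],
  [0, 0.0151, -0.0302, 0.0037, 0],
  [0, 0.0151, -0.0302, 0.0037, 0],
  [0, 0.0151, -0.0302, 0.0037, 0],
  [0, 0.0151, -0.0302, 0.0037, 0],
  [0, 0.0151, -0.0302, 0.0037, 0],
  [0, 0.0151, -0.0302, 0.0037, 0],
  [0, 0.0151, -0.0302, 0.0037, 0],
  [0, 0.0151, -0.0302, 0.0037, 0],
  [0, 0.0151, -0.0302, 0.0037, 0],
  [0, 0.0151, -0.0302, 0.0037, 0],
  [0, 0.0151, -0.0302, 0.0037, 0],
  [0, 0.0151, -0.0302, 0.0037, 0],
  [0, 0.0151, -0.0302, 0.0037, 0],
  [0, 0.0151, -0.0302, 0.0037, 0],
])

```text
time_s: 2.65
position: [0.4975, 0.2817, 0.2403]
tcp_rot: [[0.942, 0.334, -0.001], [0.334, -0.942, -0.001], [-0.001, 0.0, -1.0]]
force: [0.9, 0.4, 0.3]
opening: 0.999
grasp_force: 0.0
```

Request:
send_rows([
  [0, 0, 0, 0, -0.123],
  [0, 0, 0, 0, -0.123],
  [0, 0, 0, 0, -0.123],
  [0, 0, 0, 0, -0.123],
  [0, 0, 0, 0, -0.123],
  [0, 0, 0, 0, -0.123],
  [0, 0, 0, 0, -0.123],
  [0, 0, 0, 0, -0.123],
  [0, 0, 0, 0, -0.123],
  [0, 0, 0, 0, -0.123],
  [0, 0, 0, 0, -0.123],
  [0, 0, 0, 0, -0.123],
  [0, 0, 0, 0, -0.123],
  [0, 0, 0, 0, -0.123],
  [0, 0, 0, 0, -0.123],
])

```text
time_s: 3.9
position: [0.4976, 0.2799, 0.2404]
tcp_rot: [[-0.582, 0.813, -0.001], [0.813, 0.582, -0.001], [0.0, -0.001, -1.0]]
force: [0.7, 0.4, -0.6]
opening: 0.997
grasp_force: 0.0
```

Request:
send_rows([
  [0, 0, 0, 0, -0.123],
  [0, 0, 0, 0, -0.123],
  [0, 0, 0, 0, -0.123],
  [0, 0, 0, 0, -0.123],
  [0, 0, 0, 0, -0.123],
  [0, 0, 0, 0, -0.123],
  [0, 0, 0, 0, -0.123],
  [0, 0, 0, 0, -0.123],
  [0, 0, 0, 0, -0.123],
  [0, 0, 0, 0, -0.123],
  [0, 0, 0, 0, -0.123],
  [0, 0, 0, 0, -0.123],
  [0, 0, 0, 0, -0.123],
  [0, 0, 0, 0, -0.123],
  [0, 0, 0, 0, -0.123],
  [0, 0, 0, 0, 0],
  [0, 0, 0, 0, 0],
])

```text
time_s: 5.32
position: [0.4973, 0.2804, 0.2406]
tcp_rot: [[-0.632, -0.775, -0.001], [-0.775, 0.632, -0.0], [0.001, 0.0, -1.0]]
force: [0.1, 0.0, 0.9]
opening: 0.998
grasp_force: 0.0
```

Run:
```python
from h import *
p,d,c=cap('wrist','w2.png');np.savez('w2.npz',p=p,d=d,**{k:c[k] for k in c})
tool(.4735,.2545,None,141)
```

```text
pos [0.4971 0.2807 0.2407] shift [0.0352 0.0018 0.    ] yawy 140.83 j1,j6 [  18.2 -122.6] t 5.3667 op 1.0004665761619163 F [-0.1  0.   0. ] gf 0.0
turn -0.0029
```

View pics/w2.png

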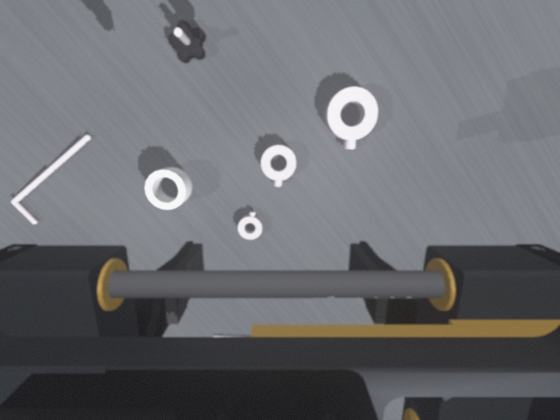

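The wrist view shows the middle collar at (279,162), with its screw at (278,184) pointing down the image. The small collar is at (250,228) and the large one at (352,115).

Run:
```python
from h import *
z=np.load('w2.npz');p,d=z['p'],z['d'];c={k:z[k] for k in('fx','fy','cx','cy','xyz','rotation')}
g=cv2.cvtColor(p,cv2.COLOR_BGR2GRAY)
m=np.zeros_like(g);m[138:195,255:305]=(g[138:195,255:305]>190)*255
cs,_=cv2.findContours(m,cv2.RETR_EXTERNAL,cv2.CHAIN_APPROX_NONE);k=max(cs,key=cv2.contourArea).reshape(-1,2)
w=np.array([ray(c,u,v,.016)[:2] for u,v in k.astype(float)])
# circle fit w/out screw
mid=np.median(w,0)
for i in range(6):
    r=np.hypot(*(w-mid).T);q=w[r<np.median(r)+.0012]
    A=np.c_[2*q,np.ones(len(q))];s=np.linalg.lstsq(A,(q**2).sum(1),rcond=None)[0];mid=s[:2]
print('centre',mid,'r',np.sqrt(s[2]+mid@mid))
# bore
h=np.zeros_like(g);h[150:178,266:292]=(g[150:178,266:292]<150)*255
n,l,st,ce=cv2.connectedComponentsWithStats(h);print(st[1:],[ray(c,*x,.016)[:2] for x in ce[1:]])
w8=np.array([ray(c,u,v,.010)[:2] for u,v in k.astype(float)]);r=np.hypot(*(w8-mid).T);f=w8[r>.0265]
print(len(f),'screw',np.degrees(np.arctan2(*(f.mean(0)-mid)[::-1])),r.max())
W=cloud(c,d);q=W[145:180,262:296].reshape(-1,3);q=q[q[:,2]>.013];print('depth',cv2.minEnclosingCircle(q[:,:2].astype(np.float32)),np.median(q[:,2]))
tool(*mid,None,141)
```

```text
centre [0.47288989 0.25338378] r 0.02172893194767979
[[271 155  15  16 187]
 [266 177   1   1   1]
 [290 177   2   1   2]] [array([0.47271895, 0.25323292]), array([0.49609716, 0.25750588]), array([0.47192724, 0.27720568])]
11 screw 50.70973116717769 0.03059738769928501
depth ((0.4683942198753357, 0.24762436747550964), 0.028598783537745476) 0.016388846548487546
pos [0.4971 0.2807 0.2407] shift [0.0365 0.0016 0.    ] yawy 140.83 j1,j6 [  18.2 -122.6] t 5.3667 op 1.0004665761619163 F [-0.1  0.   0. ] gf 0.0
turn -0.0029
```

Request:
send_rows([
  [70, 0.0121, 0.0005, 0.02, 0],
  [70, 0.0122, 0.0005, 0.02, 0],
  [70, 0.0122, 0.0006, 0.02, 0],
  [70, 0, 0, 0.03, 0],
  [70, 0, 0, 0.03, 0],
  [70, 0, 0, 0.03, 0],
  [70, 0, 0, 0.03, 0],
  [70, 0, 0, 0.02, 0],
  [70, 0, 0, 0.015, 0],
  [70, 0, 0, 0.007, 0],
  [70, 0, 0, 0.001, 0],
  [70, 0, 0, 0, 0],
  [70, 0, 0, 0, 0],
])

```text
time_s: 6.45
position: [0.4732, 0.2546, 0.0189]
tcp_rot: [[-0.628, -0.778, 0.002], [-0.778, 0.628, 0.001], [-0.001, -0.001, -1.0]]
force: [0.5, 0.7, -0.1]
opening: 0.726
grasp_force: 0.0
```

Run:
```python
from h import *
tool(.4729,.2534,.017,140.7)
```

```text
pos [0.4732 0.2546 0.0189] shift [ 0.0012 -0.0005  0.0019] yawy 141.07 j1,j6 [  16.4 -124.7] t 6.45 op 0.7263591362401259 F [ 0.5  0.7 -0.1] gf 0.0
turn 0.0065
```

Request:
send_rows([
  [70, 0.001, 0, 0.0015, 0.004],
  [255, 0, 0, 0, 0],
  [255, 0, 0, 0, 0],
  [255, 0, 0, 0, 0],
  [255, 0, 0, 0, 0],
  [255, 0, 0, 0, 0],
  [255, 0, 0, 0, 0],
  [255, 0, 0, 0, 0],
])

```text
time_s: 7.12
position: [0.472, 0.2538, 0.0169]
tcp_rot: [[-0.631, -0.776, 0.0], [-0.776, 0.631, 0.0], [-0.0, -0.0, -1.0]]
force: [-1.0, 0.3, 3.7]
opening: 0.498
grasp_force: 30.0
```

Run:
```python
from h import *
tool(.4729,.2534,.017,140.7)
```

```text
pos [0.472  0.2538 0.0169] shift [-0.0003 -0.001  -0.0001] yawy 140.89 j1,j6 [  16.3 -124.6] t 7.1167 op 0.4984538963692352 F [-1.   0.3  3.7] gf 30.000650681904517
turn 0.0033
```

Request:
send_rows([
  [255, 0, 0, -0.02, 0],
  [255, 0, 0, -0.035, 0],
  [255, 0, 0, -0.035, 0],
  [255, 0.0253, -0.021, -0.035, 0],
  [255, 0.0253, -0.021, -0.035, 0],
  [255, 0.0253, -0.021, -0.026, 0],
  [255, 0.0253, -0.021, 0, 0],
  [255, 0.0253, -0.021, 0, 0],
  [255, 0.0253, -0.021, 0, 0],
  [255, 0.0253, -0.021, 0, 0],
  [255, 0.0253, -0.021, 0, 0],
  [255, 0.0253, -0.021, 0, 0],
  [255, 0.0253, -0.021, 0, 0],
  [255, 0.0253, -0.021, 0, 0],
  [255, 0.0253, -0.021, 0, 0],
  [255, 0.0253, -0.021, 0, 0],
  [255, 0.0253, -0.021, 0, 0],
])

```text
time_s: 8.53
position: [0.4891, -0.1642, 0.1923]
tcp_rot: [[-0.671, -0.741, -0.03], [-0.738, 0.671, -0.064], [0.067, -0.021, -0.998]]
force: [0.8, -0.0, -1.9]
opening: 0.499
grasp_force: 30.0
```

Request:
send_rows([
  [255, 0, 0, 0, 0.1238],
  [255, 0, 0, 0, 0.1238],
  [255, 0, 0, 0, 0.1238],
  [255, 0, 0, 0, 0.1238],
  [255, 0, 0, 0, 0.1238],
  [255, 0, 0, 0, 0.1238],
  [255, 0, 0, 0, 0.1238],
  [255, 0, 0, 0, 0.1238],
  [255, 0, 0, 0, 0.1238],
  [255, 0, 0, 0, 0.1238],
  [255, 0, 0, 0, 0.1238],
  [255, 0, 0, 0, 0.1238],
  [255, 0, 0, 0, 0.1238],
  [255, 0, 0, 0, 0.1238],
])

```text
time_s: 9.7
position: [0.4891, -0.1626, 0.1922]
tcp_rot: [[-0.619, 0.785, -0.03], [0.785, 0.617, -0.063], [-0.031, -0.062, -0.998]]
force: [-0.7, 0.2, -1.3]
opening: 0.499
grasp_force: 30.0
```

Request:
send_rows([
  [255, 0, 0, 0, 0.1238],
  [255, 0, 0, 0, 0.1238],
  [255, 0, 0, 0, 0.1238],
  [255, 0, 0, 0, 0.1238],
  [255, 0, 0, 0, 0.1238],
  [255, 0, 0, 0, 0.1238],
  [255, 0, 0, 0, 0.1238],
  [255, 0, 0, 0, 0],
  [255, 0, 0, 0, 0],
  [255, 0, 0, 0, 0],
  [255, 0, 0, 0, 0],
])

```text
time_s: 10.62
position: [0.4895, -0.1629, 0.1926]
tcp_rot: [[0.19, 0.981, -0.029], [0.979, -0.191, -0.064], [-0.068, -0.016, -0.998]]
force: [-0.7, 0.6, -0.9]
opening: 0.493
grasp_force: 30.0
```

Run:
```python
from h import *
p,d,c=cap('wrist','w3.png');np.savez('w3.npz',p=p,d=d,**{k:c[k] for k in c})
tool(.4773,-.2071,None,-8.1)
```

```text
pos [ 0.4895 -0.1629  0.1927] shift [-0.0456 -0.0035  0.0032] yawy -11.04 j1,j6 [-28.5 -14.6] t 10.6667 op 0.4976788539168707 F [ 0.4 -0.5 -0.7] gf 29.99980301479809
turn -0.0514
```

View pics/w3.png

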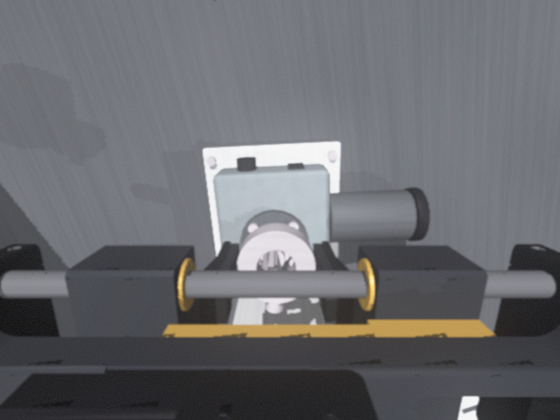

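The wrist view shows the collar held at (277,262), screw toward the plate, with the stand ahead of it. The tool has picked up a tilt of about 4° from rows that were cut short, so I check the joints.

Run:
```python
from h import *
s=read_state();q=s['joint_positions'];print(q.round(2),q[1]+q[2]+q[4]);print(np.array(s['tcp_rot']).round(4))
```

```text
[-28.53  25.63  99.99  -4.92  54.17 -14.64] 179.79502588555556
[[ 0.1901  0.9814 -0.0286]
 [ 0.9794 -0.1916 -0.0637]
 [-0.068  -0.0159 -0.9976]]
```

Request:
send_rows([
  [255, -0.01, 0, 0, 0],
  [255, -0.01, 0, 0, 0],
  [255, 0, 0, 0, 0],
])

```text
time_s: 10.92
position: [0.486, -0.1849, 0.1945]
tcp_rot: [[0.192, 0.981, -0.027], [0.979, -0.194, -0.066], [-0.07, -0.014, -0.997]]
force: [0.6, 0.0, -1.1]
opening: 0.502
grasp_force: 30.0
```

Run:
```python
from h import *
s=read_state();q=s['joint_positions'];print(q.round(2),q[1]+q[2]+q[4]);print(np.array(s['tcp_rot']).round(4))
tool(.4773,-.2071,None,-8.1)
```

```text
[-30.85  25.67  99.51  -4.96  54.34 -16.82] 179.51959261644282
[[ 0.1924  0.9809 -0.0273]
 [ 0.9788 -0.1939 -0.0655]
 [-0.0696 -0.0141 -0.9975]]
pos [ 0.486  -0.1849  0.1945] shift [-0.0234 -0.0042  0.0017] yawy -11.18 j1,j6 [-30.9 -16.8] t 10.9167 op 0.5024421963741368 F [ 0.6  0.  -1.1] gf 29.999254927388392
turn -0.0537
```

Request:
send_rows([
  [255, 0.032, 0.006, -0.035, 0],
  [255, 0.032, 0.006, -0.035, 0],
  [255, 0.032, 0.006, -0.026, 0],
  [255, 0, 0, 0, 0],
  [255, 0, 0, 0, 0],
])

```text
time_s: 11.33
position: [0.5225, -0.0934, 0.2764]
tcp_rot: [[0.189, 0.982, -0.024], [0.98, -0.19, -0.065], [-0.069, -0.011, -0.998]]
force: [-0.6, 0.1, -0.9]
opening: 0.498
grasp_force: 30.0
```

Run:
```python
from h import *
s=read_state();q=s['joint_positions'];print(q.round(2),q[1]+q[2]+q[4]);print(np.array(s['tcp_rot']).round(4))
tool(.4773,-.2071,None,-8.1)
```

```text
[-19.98  20.58  92.33  -4.34  67.18  -7.36] 180.08322389052452
[[ 0.1887  0.9817 -0.0242]
 [ 0.9796 -0.1899 -0.0654]
 [-0.0688 -0.0114 -0.9976]]
pos [ 0.5225 -0.0934  0.2764] shift [-0.1199 -0.0227  0.0085] yawy -10.95 j1,j6 [-20.   -7.4] t 11.3333 op 0.49760874944254985 F [-0.6  0.1 -0.9] gf 29.99987938615959
turn -0.0497
```

The tilt came from joint 6 reaching its range limit during the traverse, which turned joint 4 by -4.9°. Bumping the opposite limit should undo it.

Request:
send_rows([
  [255, 0, 0, 0, 0.124],
  [255, 0, 0, 0, 0.124],
  [255, 0, 0, 0, 0.124],
  [255, 0, 0, 0, 0.124],
  [255, 0, 0, 0, 0.124],
  [255, 0, 0, 0, 0.124],
  [255, 0, 0, 0, 0.124],
  [255, 0, 0, 0, 0.124],
  [255, 0, 0, 0, 0.124],
  [255, 0, 0, 0, 0.124],
  [255, 0, 0, 0, 0.124],
  [255, 0, 0, 0, 0.124],
  [255, 0, 0, 0, 0.124],
  [255, 0, 0, 0, 0.124],
  [255, 0, 0, 0, 0.124],
  [255, 0, 0, 0, 0.124],
  [255, 0, 0, 0, 0.124],
  [255, 0, 0, 0, 0.124],
  [255, 0, 0, 0, 0.124],
  [255, 0, 0, 0, 0.124],
])

```text
time_s: 13.0
position: [0.5198, -0.0954, 0.2732]
tcp_rot: [[0.445, -0.895, -0.032], [-0.895, -0.442, -0.063], [0.042, 0.057, -0.997]]
force: [1.2, -0.2, -1.2]
opening: 0.499
grasp_force: 30.0
```

Request:
send_rows([
  [255, 0, 0, 0, 0.124],
  [255, 0, 0, 0, 0.124],
  [255, 0, 0, 0, 0.124],
  [255, 0, 0, 0, 0.124],
  [255, 0, 0, 0, 0.05],
  [255, 0, 0, 0, 0],
])

```text
time_s: 13.5
position: [0.5165, -0.105, 0.2742]
tcp_rot: [[-0.067, -0.997, -0.027], [-0.996, 0.068, -0.051], [0.053, 0.024, -0.998]]
force: [0.1, 0.2, -0.0]
opening: 0.497
grasp_force: 30.0
```

Run:
```python
from h import *
s=read_state();q=s['joint_positions'];print(q.round(2),q[1]+q[2]+q[4]);print(np.array(s['tcp_rot']).round(4))
tool(.4773,-.2071,None,-8.1)
```

```text
[-21.79  20.49  92.82  -3.59  67.07 163.49] 180.3892693620582
[[-0.0667 -0.9974 -0.0271]
 [-0.9964  0.068  -0.0514]
 [ 0.0531  0.0235 -0.9983]]
pos [ 0.5165 -0.105   0.2742] shift [0.1043 0.0322 0.0063] yawy 176.1 j1,j6 [-21.8 163.5] t 13.5 op 0.49723046504625734 F [ 0.1  0.2 -0. ] gf 29.999736298341304
turn -3.0683
```

Request:
send_rows([
  [255, 0, 0, 0, 0.1],
  [255, 0, 0, 0, 0.1],
  [255, 0, 0, 0, 0],
])

```text
time_s: 13.75
position: [0.4975, -0.144, 0.2753]
tcp_rot: [[-0.209, -0.978, 0.001], [-0.978, 0.209, 0.001], [-0.001, -0.0, -1.0]]
force: [-0.5, 0.9, -1.8]
opening: 0.499
grasp_force: 30.0
```

Run:
```python
from h import *
s=read_state();q=s['joint_positions'];print(q.round(2),q[1]+q[2]+q[4]);print(np.array(s['tcp_rot']).round(4))
tool(.4773,-.2071,None,-8.1)
```

```text
[-2.855e+01  1.923e+01  9.460e+01  7.000e-02  6.617e+01  1.635e+02] 179.9998709726087
[[-2.091e-01 -9.779e-01  5.000e-04]
 [-9.779e-01  2.091e-01  9.000e-04]
 [-1.000e-03 -3.000e-04 -1.000e+00]]
pos [ 0.4975 -0.144   0.2753] shift [ 0.066   0.0066 -0.0001] yawy 167.93 j1,j6 [-28.5 163.5] t 13.75 op 0.49898066916427347 F [-0.5  0.9 -1.8] gf 29.99992117693182
turn 3.0723
```

Level again. I turn back to -8.1°.

Request:
send_rows([
  [255, 0, 0, 0, -0.1235],
  [255, 0, 0, 0, -0.1235],
  [255, 0, 0, 0, -0.1235],
  [255, 0, 0, 0, -0.1235],
  [255, 0, 0, 0, -0.1235],
  [255, 0, 0, 0, -0.1235],
  [255, 0, 0, 0, -0.1235],
  [255, 0, 0, 0, -0.1235],
  [255, 0, 0, 0, -0.1235],
  [255, 0, 0, 0, -0.1235],
  [255, 0, 0, 0, -0.1235],
  [255, 0, 0, 0, -0.1235],
  [255, 0, 0, 0, -0.1235],
  [255, 0, 0, 0, -0.1235],
  [255, 0, 0, 0, -0.1235],
  [255, 0, 0, 0, -0.1235],
  [255, 0, 0, 0, -0.1235],
])

```text
time_s: 15.17
position: [0.4991, -0.1404, 0.2754]
tcp_rot: [[0.946, 0.324, 0.001], [0.324, -0.946, 0.002], [0.002, -0.002, -1.0]]
force: [0.8, 0.1, -1.3]
opening: 0.497
grasp_force: 30.0
```

Request:
send_rows([
  [255, 0, 0, 0, -0.1235],
  [255, 0, 0, 0, -0.1235],
  [255, 0, 0, 0, -0.1235],
  [255, 0, 0, 0, -0.1235],
  [255, 0, 0, 0, -0.1235],
  [255, 0, 0, 0, -0.1235],
  [255, 0, 0, 0, -0.1235],
  [255, 0, 0, 0, -0.1235],
  [255, 0, 0, 0, -0.1235],
  [255, 0, 0, 0.01, 0],
  [255, -0.01, 0, 0.02, 0],
  [255, -0.02, 0, 0.03, 0],
  [255, -0.02, 0, 0.02, 0],
  [255, -0.01, 0, 0, 0],
  [255, 0, 0, 0, 0],
  [255, 0, 0, 0, 0],
])

```text
time_s: 16.5
position: [0.4921, -0.2001, 0.1964]
tcp_rot: [[0.138, 0.99, 0.004], [0.99, -0.138, 0.002], [0.002, 0.003, -1.0]]
force: [0.1, 0.5, -1.0]
opening: 0.501
grasp_force: 30.0
```

Run:
```python
from h import *
s=read_state();print(np.array(s['tcp_rot']).round(4))
tool(.4773,-.2071,None,-8.1)
```

```text
[[ 0.1377  0.9905  0.0036]
 [ 0.9905 -0.1378  0.0019]
 [ 0.0024  0.0033 -1.    ]]
pos [ 0.4921 -0.2001  0.1964] shift [-0.009  -0.0137 -0.0001] yawy -7.92 j1,j6 [-34.3 -26.5] t 16.5 op 0.5010974762182128 F [ 0.1  0.5 -1. ] gf 29.99976314487867
turn 0.0032
```

Request:
send_rows([
  [255, -0.0045, -0.007, 0.008, 0.003],
  [255, -0.0045, -0.0067, 0.014, 0],
  [255, 0, 0, 0.016, 0],
  [255, 0, 0, 0.003, 0],
  [255, 0, 0, 0, 0],
  [255, 0, 0, 0, 0],
])

```text
time_s: 17.0
position: [0.4781, -0.2065, 0.1563]
tcp_rot: [[0.137, 0.99, 0.005], [0.991, -0.137, 0.001], [0.001, 0.005, -1.0]]
force: [0.3, -0.0, -1.6]
opening: 0.499
grasp_force: 30.0
```

Run:
```python
from h import *
p,d,c=cap('wrist','w4.png');np.savez('w4.npz',p=p,d=d,**{k:c[k] for k in c})
tool(.4773,-.2071,None,-8.1)
t,_,c=cap('top','t4.png')
s,_,c=cap('side','s4.png')
a=cv2.resize(p[200:320,190:370],(480,320),interpolation=cv2.INTER_CUBIC)
b=cv2.resize(t[190:270,370:490],(480,320),interpolation=cv2.INTER_CUBIC)
e=cv2.resize(s[140:220,280:370],(310,320),interpolation=cv2.INTER_CUBIC)
cv2.imwrite('pics/m4.png',cv2.vconcat([cv2.hconcat([a[:280],e[20:300]]),cv2.copyMakeBorder(b,0,0,0,310,0)]))
```

```text
pos [ 0.4783 -0.2068  0.1564] shift [-0.0005 -0.0009 -0.    ] yawy -7.9 j1,j6 [-35.8 -28. ] t 17.05 op 0.49420220784407703 F [ 1.   0.3 -0.8] gf 29.99981707893312
turn 0.0035
```

View pics/m4.png

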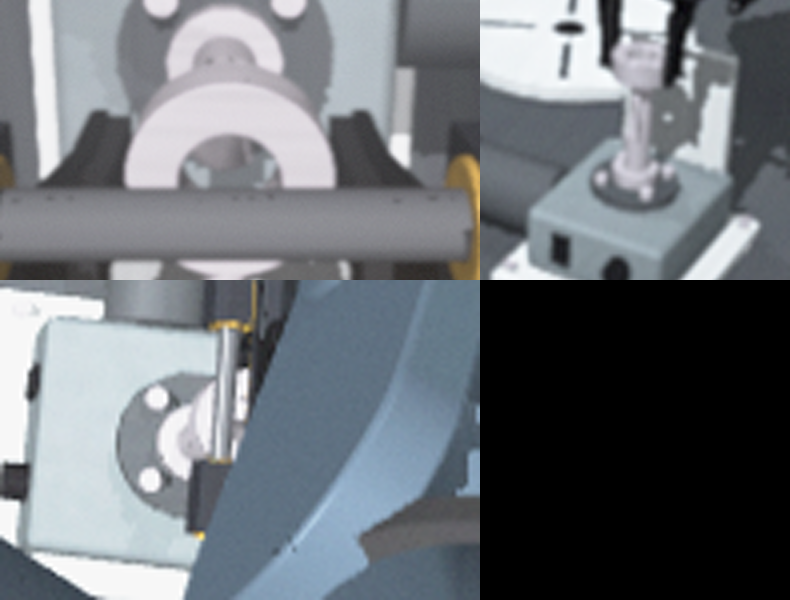

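The wrist crop shows the held collar with its bore directly over the spindle, off by a millimetre or so. I measure both in this one picture.

Run:
```python
from h import *
z=np.load('w4.npz');p,d=z['p'],z['d'];c={k:z[k] for k in('fx','fy','cx','cy','xyz','rotation')}
s=read_state();R=np.array(s['tcp_rot']);P=np.array(s['position'])
W=cloud(c,d)[195:272,190:370].reshape(-1,3);T=(W-P)@R
def circ(q):
    h=cv2.convexHull(q.astype(np.float32)).reshape(-1,2);return h
for n,lo,hi,r in(('collar',.151,.160,.022),('face',.073,.0775,.018),('flange',.063,.067,.035)):
    m=(W[:,2]>lo)&(W[:,2]<hi)&(np.hypot(T[:,0],T[:,1])<r+.008);q=T[m][:,:2]
    h=circ(q); 
    from scipy.optimize import least_squares
    f=least_squares(lambda a:np.maximum(np.hypot(*(q-a).T)-r,0)*3,[0,0]) # coarse
    # known-radius fit on hull points (outer arc only)
    hh=h[np.hypot(*(h-f.x).T)>r-.0025]
    g=least_squares(lambda a:np.hypot(*(hh-a).T)-r,f.x,loss='soft_l1',f_scale=.0005)
    print(n,len(q),len(hh),g.x.round(4),np.median(W[m][:,2]).round(4),np.abs(g.fun).mean().round(5),q[:,1].min().round(4),q[:,1].max().round(4))
```

```text
collar 2232 7 [0.0074 0.0014] 0.1558 0.00297 -0.028 0.0281
face 574 29 [-0.0008 -0.0013] 0.0755 0.00029 -0.019 0.0163
flange 1647 28 [-0.0005 -0.0012] 0.0655 0.00047 -0.0359 0.0332
```

Run:
```python
from h import *
from scipy.optimize import least_squares
z=np.load('w4.npz');p=z['p'];c={k:z[k] for k in('fx','fy','cx','cy','xyz','rotation')}
s=read_state();R=np.array(s['tcp_rot']);P=np.array(s['position'])
g=cv2.cvtColor(p,cv2.COLOR_BGR2GRAY).astype(float)
top=.0169*0+P[2]-.0169+.016
pts=[]
# radial search from bore centre, in crop (230,185) -> px
u0,v0=190+230/2.667,200+185/2.667
for a in np.radians(np.arange(185,356,6)):
    rr=np.arange(8,30,.25);l=cv2.remap(g.astype(np.float32),(u0+rr*np.cos(a)).astype(np.float32)[None],(v0+rr*np.sin(a)).astype(np.float32)[None],1)[0]
    k=np.argmax(np.diff(l[::1],n=1)+0*rr[1:]) if 0 else np.argmax(l[4:]-l[:-4])+2
    pts.append(ray(c,u0+rr[k]*np.cos(a),v0+rr[k]*np.sin(a),top))
T=((np.array(pts)-P)@R)[:,:2]
f=least_squares(lambda a:np.hypot(*(T-a[:2]).T)-a[2],[0,0,.0108],loss='soft_l1',f_scale=.0004);print(f.x,np.abs(f.fun).mean())
f=least_squares(lambda a:np.hypot(*(T-a[:2]).T)-.0108,[0,0],loss='soft_l1',f_scale=.0004);print(f.x,np.abs(f.fun).mean(),np.abs(f.fun).round(4))
```

```text
[-0.000601    0.00035743  0.01073619] 0.00029738470760681823
[-0.00068045  0.00036395] 0.00029272181676208745 [0.0001 0.0001 0.     0.     0.0002 0.     0.     0.     0.0002 0.0001
 0.     0.0002 0.0001 0.     0.0002 0.0002 0.     0.0003 0.0001 0.
 0.     0.0001 0.     0.0001 0.0028 0.0032 0.0001 0.     0.0002]
```

Request:
send_rows([
  [255, 0, -0.0016, 0, 0.003],
  [255, 0, 0, 0, 0],
  [255, 0, 0, 0.006, 0],
  [255, 0, 0, 0.005, 0],
  [255, 0, 0, 0.005, 0],
  [255, 0, 0, 0.005, 0],
  [255, 0, 0, 0, 0],
])

```text
time_s: 17.73
position: [0.4753, -0.2062, 0.1328]
tcp_rot: [[0.141, 0.99, 0.002], [0.99, -0.141, 0.003], [0.003, 0.001, -1.0]]
force: [1.6, -0.3, -1.4]
opening: 0.502
grasp_force: 30.0
```

Request:
send_rows([
  [255, 0, 0, 0.008, 0],
  [255, 0, 0, 0.008, 0],
  [255, 0, 0, 0.008, 0],
  [255, 0, 0, 0.008, 0],
  [255, 0, 0, 0.005, 0],
  [255, 0, 0, 0.003, 0],
  [255, 0, 0, 0, 0],
])

```text
time_s: 18.32
position: [0.4761, -0.2064, 0.0933]
tcp_rot: [[0.141, 0.99, 0.003], [0.99, -0.141, 0.002], [0.002, 0.003, -1.0]]
force: [2.8, 0.4, -2.8]
opening: 0.501
grasp_force: 30.0
```

Request:
send_rows([
  [70, 0, 0, 0, 0],
  [70, 0, 0, 0, 0],
  [70, 0, 0, 0, 0],
  [70, 0, 0, 0, 0],
  [70, 0, 0, 0, 0],
  [70, 0, 0, 0, 0],
  [70, 0, 0, -0.006, 0],
  [70, 0, 0, -0.01, -0.06],
  [70, 0, 0, -0.012, 0],
  [70, 0, 0, -0.012, 0],
  [70, 0, 0, -0.01, 0],
  [70, 0, 0, 0, 0],
])

```text
time_s: 19.32
position: [0.4768, -0.2073, 0.1463]
tcp_rot: [[0.081, 0.997, 0.007], [0.997, -0.081, -0.001], [-0.001, 0.007, -1.0]]
force: [1.1, -0.2, -1.1]
opening: 0.722
grasp_force: 0.0
```

Run:
```python
from h import *
from scipy.optimize import least_squares
p,d,c=cap('wrist','w5.png')
tool(.4765,-.2070,.112,-3)
s=read_state();R=np.array(s['tcp_rot']);P=np.array(s['position'])
W=cloud(c,d)[190:275,230:325].reshape(-1,3);T=(W-P)@R
q=T[(W[:,2]>.128)&(W[:,2]<.134)&(np.hypot(T[:,0],T[:,1])<.02)];print('top',len(q),q.mean(0) if len(q) else '')
m=(W[:,2]>.086)&(W[:,2]<.095)&(np.hypot(T[:,0],T[:,1])<.03);print('collar z',len(T[m]),np.median(W[m][:,2]))
cv2.imwrite('pics/w5c.png',cv2.resize(p[170:320,190:370],None,fx=4,fy=4,interpolation=cv2.INTER_CUBIC))
```

```text
pos [ 0.4763 -0.207   0.1454] shift [-0.      0.      0.0334] yawy -4.66 j1,j6 [-35.9 -31.4] t 19.3667 op 0.7263831910852582 F [-0.1 -0.6  0.2] gf 0.0
turn -0.029
top 649 [ 0.00077532 -0.00063999  0.01445181]
collar z 1800 0.09146856228856629
```

View pics/w5c.png

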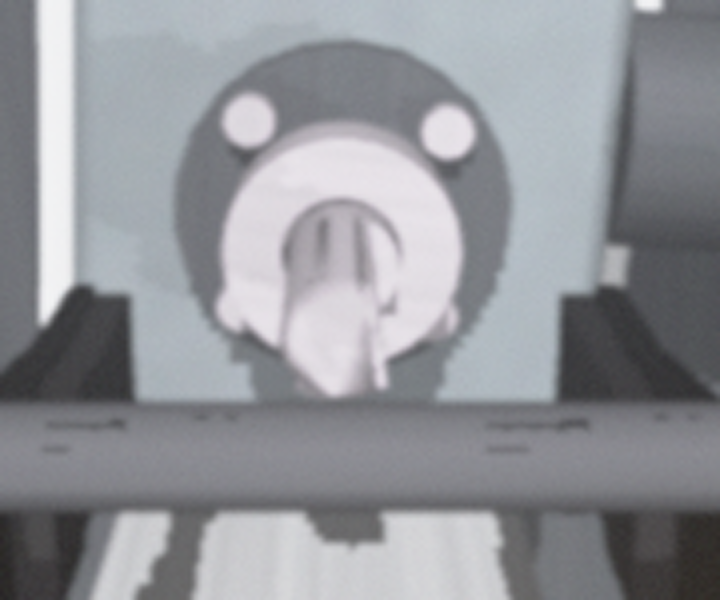

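The collar sits on the bearing with its top at 0.0915. The spindle's flat faces right in the crop, toward tool +y. I descend and pinch.

Request:
send_rows([
  [120, 0, 0, 0.01, -0.02],
  [120, 0, 0, 0.01, 0],
  [120, 0, 0, 0.009, 0],
  [120, 0, 0, 0.004, 0],
  [255, 0, 0, 0, 0],
  [255, 0, 0, 0, 0],
  [255, 0, 0, 0, 0],
  [255, 0, 0, 0, 0],
  [255, 0, 0, 0, 0],
  [255, 0, 0, 0, 0],
  [255, 0, 0, 0, 0],
  [255, 0, 0, 0, 0],
])

```text
time_s: 20.37
position: [0.475, -0.2064, 0.1114]
tcp_rot: [[0.06, 0.998, 0.002], [0.998, -0.06, 0.001], [0.002, 0.002, -1.0]]
force: [-3.2, -1.7, 4.0]
opening: 0.174
grasp_force: 30.6
```

Run:
```python
from h import *
tool(.4765,-.2070,.112,-98.1);s=read_state();print(s['opening']*87,s['moment'])
```

```text
pos [ 0.475  -0.2064  0.1114] shift [-0.0005  0.0015 -0.0006] yawy -3.46 j1,j6 [-35.9 -32.6] t 20.3667 op 0.1742692013087346 F [-3.2 -1.7  4. ] gf 30.601352983521792
turn 1.6517
15.16142051385991 [-0.24283792  0.57422699  0.14803148]
```

Request:
send_rows([
  [255, 0.00025, 0, 0, 0.11],
  [255, 0.00025, 0, 0, 0.11],
  [255, 0.00025, 0, 0, 0.11],
  [255, 0.00025, 0, 0, 0.11],
  [255, 0.00025, 0, 0, 0.11],
  [255, 0.00025, 0, 0, 0.11],
  [255, 0.00025, 0, 0, 0.11],
  [255, 0.00025, 0, 0, 0.11],
  [255, 0.00025, 0, 0, 0.11],
  [255, 0.00025, 0, 0, 0.11],
  [255, 0.00025, 0, 0, 0.11],
  [255, 0.00025, 0, 0, 0.11],
  [255, 0.00025, 0, 0, 0.11],
  [255, 0.00025, 0, 0, 0.11],
  [255, 0.00025, 0, 0, 0.11],
  [255, 0, 0, 0, 0],
  [255, 0, 0, 0, 0],
  [255, 0, 0, 0, 0],
  [255, 0, 0, 0, 0],
])

```text
time_s: 21.95
position: [0.4771, -0.2045, 0.1114]
tcp_rot: [[0.99, -0.14, 0.001], [-0.14, -0.99, 0.001], [0.001, -0.001, -1.0]]
force: [-5.3, -2.1, 5.1]
opening: 0.176
grasp_force: 30.8
```

Run:
```python
from h import *
tool(.4775,-.2045,.112,-98.1);s=read_state();print(s['opening']*87,s['moment'],s['joint_positions'].round(1))
```

```text
pos [ 0.4771 -0.2045  0.1114] shift [ 0.0004 -0.     -0.0006] yawy -98.03 j1,j6 [-35.6  62.3] t 21.95 op 0.1760111347384342 F [-5.3 -2.1  5.1] gf 30.820753659454567
turn 0.0013
15.312968722243774 [-0.43030491  0.87505755 -0.02621719] [-3.560e+01  3.320e+01  1.036e+02  1.000e-01  4.320e+01  6.230e+01]
```

Request:
send_rows([
  [100, 0, 0, 0, 0],
  [100, 0, 0, 0, 0],
  [100, 0, 0, 0, 0],
  [100, 0, 0, 0, 0],
  [100, 0, 0, -0.01, 0],
  [100, 0, 0, -0.025, 0],
  [100, -0.02, 0, -0.025, 0],
  [100, -0.02, 0, -0.02, 0],
  [100, 0, 0, 0, 0],
  [100, 0, 0, 0, 0],
])

```text
time_s: 22.78
position: [0.4388, -0.1991, 0.1925]
tcp_rot: [[0.99, -0.141, 0.006], [-0.141, -0.99, -0.001], [0.007, -0.0, -1.0]]
force: [0.6, 0.1, 0.3]
opening: 0.604
grasp_force: 0.0
```

Run:
```python
from h import *
p,d,c=cap('wrist','w6.png');np.savez('w6.npz',p=p,d=d,**{k:c[k] for k in c})
tool(.4773,-.2068,None,-8.1)
u,v,_=((np.array([.4773,-.2068,.09])-c['xyz'])@c['rotation'])/(((np.array([.4773,-.2068,.09])-c['xyz'])@c['rotation'])[2])*c['fx'];u=int(u+c['cx']);v=int(v+c['cy']);print(u,v)
cv2.imwrite('pics/w6c.png',cv2.resize(p[v-60:v+60,u-75:u+75],None,fx=5,fy=5,interpolation=cv2.INTER_CUBIC))
```

```text
pos [ 0.4391 -0.1991  0.1916] shift [0.0389 0.0022 0.0002] yawy -98.08 j1,j6 [-37.8  60.1] t 22.8333 op 0.6100789204615781 F [ 0.6 -0.4 -0.8] gf 0.0
turn -1.5705
277 174
```

View pics/w6c.png

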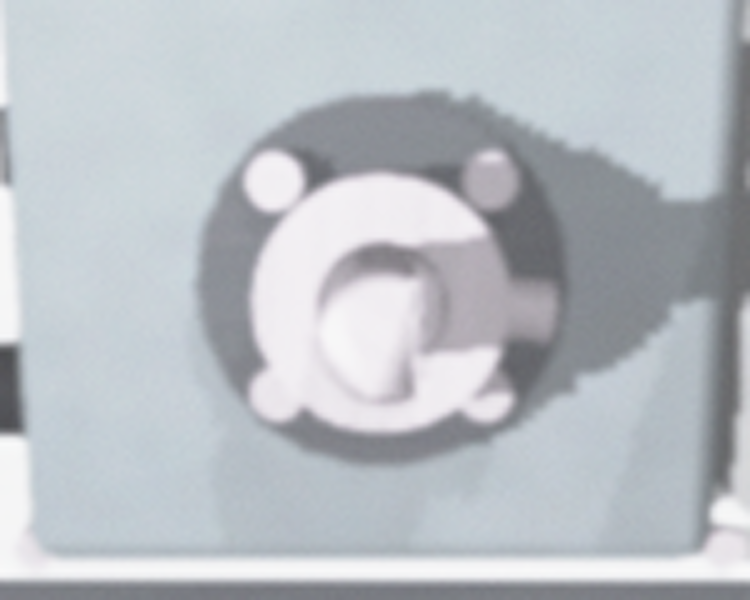

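The crop shows the collar centred at (377,303), its screw pointing right at (530,308) toward the plate, and the flat facing right. I work out the exact angle.

Run:
```python
from h import *
from scipy.optimize import least_squares
z=np.load('w6.npz');p=z['p'];c={k:z[k] for k in('fx','fy','cx','cy','xyz','rotation')}
o=lambda x,y:(277-75+x/5-.4,174-60+y/5-.4)
g=cv2.cvtColor(p,cv2.COLOR_BGR2GRAY).astype(np.float32)
def edge(a,r0,r1,ctr,zz):
    u0,v0=ctr;rr=np.arange(r0,r1,.2);l=cv2.remap(g,(u0+rr*np.cos(a)).astype(np.float32)[None],(v0+rr*np.sin(a)).astype(np.float32)[None],1)[0]
    k=np.argmax(np.abs(l[6:]-l[:-6]))+3;return ray(c,u0+rr[k]*np.cos(a),v0+rr[k]*np.sin(a),zz)[:2]
ctr=o(377,303)
P=np.array([edge(a,20,31,ctr,.091) for a in np.radians(np.r_[60:125:5,150:215:5,235:290:5])])
f=least_squares(lambda a:np.hypot(*(P-a).T)-.022,P.mean(0),loss='soft_l1',f_scale=.0004);C=f.x;print('collar',C,np.abs(f.fun).mean())
# screw edges: columns 515..550 crop, vertical gradient
res=[]
for x in range(515,552,5):
    u,_=o(x,0);vs=np.arange(o(0,260)[1],o(0,360)[1],.1);l=cv2.remap(g,np.full_like(vs,u,dtype=np.float32)[None],vs.astype(np.float32)[None],1)[0]
    dl=l[10:]-l[:-10];a=vs[np.argmax(dl)+5];b=vs[np.argmin(dl)+5];res.append((u,(a+b)/2,b-a))
print(np.round(res,2))
r=np.median(np.array(res),0)
for zz in(.083,.086): w=ray(c,r[0],r[1],zz)[:2];print(zz,w,np.degrees(np.arctan2(*(w-C)[::-1])))
```

```text
collar [ 0.4771868  -0.20687458] 0.00018101272613340558
[[304.6 175.5  12. ]
 [305.6 175.5  12. ]
 [306.6 175.5  12. ]
 [307.6 175.5  12. ]
 [308.6 175.5  12. ]
 [309.6 175.5  12. ]
 [310.6 175.5  12. ]
 [311.6 175.5  12. ]]
0.083 [ 0.47171838 -0.23317826] -101.74424636878399
0.086 [ 0.47215693 -0.23290667] -100.93580718298863
```

Request:
send_rows([
  [70, 0.02, 0.001, 0, 0],
  [70, 0.0187, 0.0012, 0, 0],
  [70, 0, 0, 0, -0.1164],
  [70, 0, 0, 0, -0.1164],
  [70, 0, 0, 0, -0.1164],
  [70, 0, 0, 0, -0.1164],
  [70, 0, 0, 0, -0.1164],
  [70, 0, 0, 0, -0.1164],
  [70, 0, 0, 0, -0.1164],
  [70, 0, 0, 0, -0.1164],
  [70, 0, 0, 0, -0.1164],
  [70, 0, 0, 0, -0.1164],
  [70, 0, 0, 0, -0.1164],
  [70, 0, 0, 0, -0.1164],
  [70, 0, 0, 0, -0.1164],
  [70, 0, 0, 0, 0],
  [70, 0, 0, 0, 0],
])

```text
time_s: 24.25
position: [0.4768, -0.2063, 0.19]
tcp_rot: [[0.2, 0.98, 0.002], [0.98, -0.2, 0.002], [0.003, 0.002, -1.0]]
force: [-0.1, 0.6, 0.7]
opening: 0.725
grasp_force: 0.0
```

Run:
```python
from h import *
tool(.4768,-.2069,.0925,-11.4);print(read_state()['tcp_rot'].round(4))
```

```text
pos [ 0.4768 -0.2063  0.19  ] shift [-0.0009 -0.0001  0.0975] yawy -11.51 j1,j6 [-35.8 -24.5] t 24.25 op 0.7246699510966574 F [-0.1  0.6  0.7] gf 0.0
turn -0.002
[[ 0.1996  0.9799  0.0024]
 [ 0.9799 -0.1996  0.0024]
 [ 0.0028  0.0019 -1.    ]]
```

Request:
send_rows([
  [70, -0.0003, 0, 0.015, 0],
  [70, 0, 0, 0.02, 0],
  [70, 0, 0, 0.02, 0],
  [70, 0, 0, 0.02, 0],
  [70, 0, 0, 0.013, 0],
  [70, 0, 0, 0.0065, 0],
  [70, 0, 0, 0.003, 0],
  [70, 0, 0, 0, 0],
  [255, 0, 0, 0, 0],
  [255, 0, 0, 0, 0],
  [255, 0, 0, 0, 0],
  [255, 0, 0, 0, 0],
  [255, 0, 0, 0, 0],
  [255, 0, 0, 0, 0],
])

```text
time_s: 25.42
position: [0.477, -0.2067, 0.0943]
tcp_rot: [[0.197, 0.98, 0.004], [0.98, -0.197, 0.001], [0.002, 0.004, -1.0]]
force: [-0.2, -0.3, 4.9]
opening: 0.494
grasp_force: 30.0
```

Run:
```python
from h import *
tool(.477,-.2066,.0925,-8.1);s=read_state();print(s['tcp_rot'].round(4),s['opening']*87)
```

```text
pos [ 0.477  -0.2067  0.0943] shift [0.0001 0.     0.0018] yawy -11.36 j1,j6 [-35.9 -24.7] t 25.4167 op 0.49359532543494583 F [-0.2 -0.3  4.9] gf 30.004936549812555
turn -0.0569
[[ 1.970e-01  9.804e-01  4.300e-03]
 [ 9.804e-01 -1.970e-01  8.000e-04]
 [ 1.600e-03  4.000e-03 -1.000e+00]] 42.94279331284029
```

Request:
send_rows([
  [255, 0, 0, -0.004, 0],
  [255, 0, 0, -0.006, -0.019],
  [255, 0, 0, -0.006, -0.019],
  [255, 0, 0, -0.006, -0.019],
  [255, 0, 0, -0.006, 0],
  [255, 0, 0, -0.004, 0],
  [255, 0, 0, 0, 0],
  [255, 0, 0, 0, 0],
  [255, 0, 0, 0, 0],
])

```text
time_s: 26.17
position: [0.4764, -0.2064, 0.1255]
tcp_rot: [[0.141, 0.99, 0.003], [0.99, -0.141, 0.002], [0.002, 0.003, -1.0]]
force: [0.8, -0.6, -1.8]
opening: 0.497
grasp_force: 30.0
```

Run:
```python
from h import *
from scipy.optimize import least_squares
p,d,c=cap('wrist','w7.png');s=read_state();R=np.array(s['tcp_rot']);P=np.array(s['position'])
tool(.477,-.2066,.1263,-8.1);print(R.round(4))
W=cloud(c,d)[190:275,190:370].reshape(-1,3);T=(W-P)@R
m=(np.hypot(T[:,0],T[:,1])<.0215)&(np.hypot(T[:,0],T[:,1])>.012)&(W[:,2]>.115)&(W[:,2]<.130)&(abs(T[:,1])<.017)
q=W[m];n=np.linalg.lstsq(np.c_[q[:,:2]-q[:,:2].mean(0),np.ones(len(q))],q[:,2],rcond=None)[0];print('collar top',len(q),n,np.median(q[:,2]))
pp,_,cs=cap('side','s7.png')
a=cv2.resize(pp[130:220,280:380],(444,400),interpolation=cv2.INTER_CUBIC)
b=cv2.resize(p[190:310,230:330],(333,400),interpolation=cv2.INTER_CUBIC)
cv2.imwrite('pics/m7.png',cv2.hconcat([a,b]))
```

```text
pos [ 0.4763 -0.2063  0.1254] shift [-0.0001  0.0007 -0.0009] yawy -8.09 j1,j6 [-35.9 -28. ] t 26.2167 op 0.4987319607072607 F [-0.1  0.3 -0.7] gf 29.998589681927115
turn 0.0002
[[ 0.1407  0.99    0.0027]
 [ 0.99   -0.1407  0.0019]
 [ 0.0023  0.0024 -1.    ]]
collar top 1500 [ 0.00546033 -0.06323575  0.12243148] 0.12265928253566609
```

View pics/m7.png

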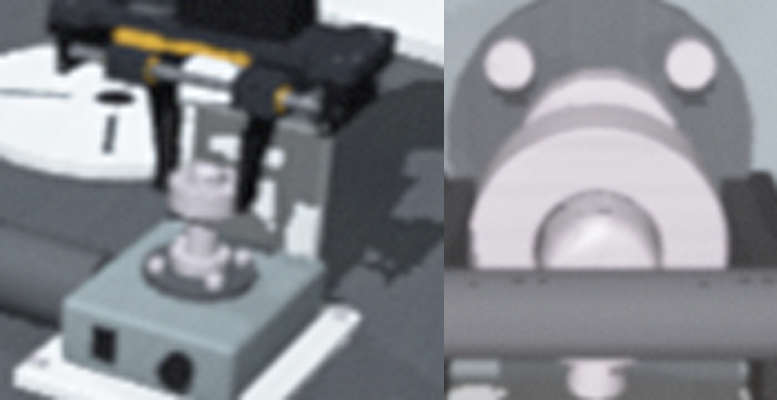

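The side view shows the collar held clear of the bearing. In the wrist view the screw at (597,380) is centred under the collar at (600,245). One check remains, on the tilt.

Run:
```python
from h import *
from scipy.optimize import least_squares
p,d,c=cap('wrist');s=read_state();R=np.array(s['tcp_rot']);P=np.array(s['position'])
W=cloud(c,d)[190:275,190:370].reshape(-1,3);T=(W-P)@R
for r0,r1 in((.013,.020),(.014,.019)):
    r=np.hypot(T[:,0]+.0003,T[:,1]);m=(r<r1)&(r>r0)&(abs(W[:,2]-.123)<.006)&(abs(T[:,1])<.016)
    q=W[m];t=T[m]
    f=least_squares(lambda a:a[0]*t[:,0]+a[1]*t[:,1]+a[2]-q[:,2],[0,0,.123],loss='soft_l1',f_scale=.0005);print(len(q),f.x,t[:,0].min(),t[:,0].max(),np.abs(f.fun).mean())
for a in np.arange(0,.02,.004):
    k=m&(T[:,0]>a)&(T[:,0]<a+.004);print(a,k.sum(),np.median(W[k][:,2]) if k.sum() else '')
```

```text
972 [-0.00306367 -0.00310907  0.12255033] -0.002964816365509116 0.0196736818742428 0.00048320844652959043
700 [-0.00106896 -0.00322734  0.12253082] -0.002964816365509116 0.01862487143104947 0.00047867352950056356
0.0 52 0.12276554437691488
0.004 85 0.12242279697693201
0.008 154 0.12238172397997077
0.012 264 0.1225188203379535
0.016 112 0.12263434858968884
```

```bash
python3 -c "
from rig import *
print(hand_in())"
```

```text
the job is handed in; nothing more can be done
None
```

I handed the job in with the collar still gripped, level and clear of the bearing. Its screw is at about 114.5 mm and points at the key hole. I turned the flat to face the key hole too, and it was within about 0.1° of the measured direction when I let go of the spindle. The run took about 26 of the 67 s, and `hand_in` gave no verdict.

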